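# Every pot its own lid

### The arm

A 6-joint arm with a two-finger parallel gripper is mounted at the origin on a cart in front of the work surface, level with it; the furniture and walls round the work are solid. World frame = base frame: x ahead of the robot, y to its left, z up, the work surface at z = 0. Lengths are in mm, angles in rad, forces in N, time in s.
With the tool pointing down it reaches from about 350 to 875 mm from the base axis. Payload 4.2 kg.
Tool frame: the origin (TCP) lies where the fingers leave the gripper's body, on its centre line; the fingertips stand ahead of it and the grasp point (between the pads) lies 54 mm ahead of it (arm.nose_length is the z of the fingertips in the tool frame, in mm); z points along the fingers, x is the direction in which the jaws open and shut, and the axes are right-handed (so a half turn about z gives the same grasp; the last joint's range is limited). The gripper opens to 85 mm and grips with 20 to 120 N. Pads are 22 mm wide; open, the fingers measure 114 mm over their backs; the gripper's body (76 mm by 85 mm) begins 54 mm behind the grasp point. The pads swing forward as they close: fully open they stand 13 mm farther back than shut.
Start: joints at [-0.971, 0.385, 0.008, 0, -1.194, -0.259], TCP at [208.916, -589.028, 303.912] pointing down, gripper open.
Joint ranges: [-3.14, 3.14], [-1.21, 2.06], [-1.07, 1.41], [-3.16, 2.05], [-2.99, -0.16], [-3.1, 3.1]. Speed limits (rad/s): [2.79, 2.79, 3.14, 3.14, 3.14, 3.14].

### API

Orientations are given as a unit quaternion [x, y, z, w].
In Python, from bench import arm, imaging, job_done gives the robot as it stands.
- The arm moves only by the shell command python3 -m crank 'ROWS' [OPENING]. ROWS is a JSON object of lists of equal length, an entry for each row: "delta_pos": the shift along the tool's x, y, z in m, a list of three; "twist": the turn about the tool's z in rad. In form: {"delta_pos": [[tx, ty, tz], ...], "twist": [twist, ...]}. A call has 1 to 8 rows; each row shifts and turns the commanded pose from where the row before left it, along the tool's axes as they then stand; what a row does not reach is not made up. A row lasts 1/12 s, in which the tool goes at most 41.7 mm and 7.16 degrees, less where a joint would pass 70% of its speed; a pose out of reach is approached as far as the arm can. A call is refused whole if a number of a shift passes 0.0417 or a number of a turn 0.125, either way. A call with a gripper value outside its range is refused whole. OPENING is the opening, from 0 (shut) to 1 (fully open), set as the call begins (- or left out, the last holds). The fingers move at their own pace and stop on an object; the grip force is fixed at half the most. Time passes only in rows, so rows that do not move let the fingers close. It gives the time, the measured TCP pose, the force and the opening at its end, in the units of the state.
- arm.read_state(): the state, without advancing time (a new reading comes with each control period).
- imaging.get_image(name): name is "scene" or "side" or "wrist"; returns (picture, depth): 420x560x3 uint8, blue, green, red; 420x560 float32, mm along the optical axis (not along the pixel's ray), 0 where there is no reading.
- imaging.camera_model(name): a dict with "vfov" (degrees; the focal length in pixels is half the picture's height over the tangent of half this angle, whatever the lens; pixels are square), "cx", "cy" (the principal point, pixels), "T" (4x4, takes a point from camera to world coordinates); the wrist camera has in their place "hand_eye" (4x4, takes a point from camera to tool coordinates, whose origin is the TCP and whose axes are the tool frame's). Camera axes: x right, y up, looking along -z (the intrinsics and any distortion apply to the point x, -y, -z); pixel columns grow to the right and rows downward; lengths in mm; the calibration is good to about 2 mm. A picture is of the moment at which its call begins: read the wrist's pose just before it. camera_model takes no time and is no camera call.
- job_done(): hands the job in, once; it reports no verdict.
The state is a dict: "clock": time; "joints": joint angles; "joint_vel": joint speeds; "joint_efforts": joint torques, N m; "position": TCP position; "ee_rot": TCP orientation; "contact_force": force on the tool from outside, world axes, zero at the start; "wrist_torque": the same for the moment, N m; "gripper_width": finger opening in mm.
Only numpy, scipy, OpenCV 4.12 (cv2) and the standard library are available. Lean on these libraries where they do the work, as an engineer would, in place of code of your own. Each camera call takes 0.05 s, during which the arm holds its last target.

### The job

Before these three lidded pots go to the kiln, put the mixed-up lids right: each of the three lids now lies on the wrong pot, so change them round until every pot wears the lid that fits it, lying level in the recess of its mouth. The bare plaster bat is there to lay a lid on meanwhile. Set the lids down rather than dropping them, leave the pots standing about where they are, and do not disturb the cup, the rib and the plaster block near by.

Things in the scene. Friction and masses are not known exactly. Their poses are not given: they have to be found in the camera images.
- tall_pot: The tall, narrow pot, unglazed brown clay, round. Origin: centre of underside; z up. Loose, hollow, 450 g, on a board 22 mm above the bench. Widest 86 mm; rim 84 mm across, its top at 105 mm. Mouth: a recess 7 mm deep for an inset lid, 66 mm across at its level ledge (98 mm up, with a 44 mm hole), 5 mm wider at the top. The small lid fits; seated, its origin is 98 mm above the pot's.
- round_pot: The middle, barrel-shaped pot, unglazed brown clay, round. Origin: centre of underside; z up. Loose, hollow, 600 g, on a board 22 mm above the bench. Widest 106 mm; rim 99 mm across, its top at 93 mm. Mouth: a recess 7 mm deep for an inset lid, 81 mm across at its level ledge (86 mm up, with a 48 mm hole), 5 mm wider at the top. The middle lid fits; seated, its origin is 86 mm above the pot's.
- squat_pot: The low, wide pot, unglazed brown clay, round. Origin: centre of underside; z up. Loose, hollow, 750 g, on a board 22 mm above the bench. Widest 118 mm; rim 114 mm across, its top at 83 mm. Mouth: a recess 7 mm deep for an inset lid, 96 mm across at its level ledge (76 mm up, with a 58 mm hole), 5 mm wider at the top. The large lid fits; seated, its origin is 76 mm above the pot's.
- small_lid: The smallest lid, unglazed brown clay, round. Origin: centre of underside; z up. Disc 60 mm across, flat underneath, 8 mm thick at the edge rising to 12.5 mm, with a round knob in the middle, 24 mm across, upright-sided from 19 to 33 mm above the origin, top at 38 mm. 70 g. At the start on the wrong pot, roughly centred: on the ledge of the round pot, too small for its recess.
- middle_lid: The middle lid, unglazed brown clay, round. Origin: centre of underside; z up. Disc 75 mm across, flat underneath, 8 mm thick at the edge rising to 12.5 mm, with a round knob in the middle, 26 mm across, upright-sided from 19 to 33 mm above the origin, top at 38 mm. 110 g. At the start on the wrong pot, roughly centred: on the ledge of the squat pot, too small for its recess.
- large_lid: The largest lid, unglazed brown clay, round. Origin: centre of underside; z up. Disc 90 mm across, flat underneath, 8 mm thick at the edge rising to 12.5 mm, with a round knob in the middle, 28 mm across, upright-sided from 19 to 33 mm above the origin, top at 38 mm. 150 g. At the start on the wrong pot, roughly centred: on top of the rim of the tall pot, too big for its recess.
- plaster_bat: Bare round disc of white plaster, 120 mm in diameter and 16 mm thick, lying loose on the ware board; origin: centre of its underside. Room to lay one lid on.
- water_cup: Small grey-green cup of water, 75 mm across, 48 mm high, standing beside the work; origin: centre of its underside. To be left alone.
- wood_rib: Flat kidney-shaped wooden rib, 43 x 100 x 8 mm, lying on the ware board; origin: centre of its underside, length along its y. To be left alone.
- plaster_block: Small white plaster block, 42 x 74 x 26 mm, lying on the ware board among the pots; origin: centre of its underside, length along its y. To be left alone.

How it is judged (in metres and radians):
At the end, for the whole second after the job is handed in: The small lid lies in the tall pot, the middle lid in the round pot and the large lid in the squat pot: each centred within 6 mm, at its seated height within 3 mm, level within 0.06 rad, at rest; the three pots stand upright within 40 mm of where they stood (horizontal distance between small_lid and tall_pot below 0.006 m and z of small_lid in the frame of tall_pot between 0.095 and 0.101 m and angle between each of small_lid, middle_lid, large_lid, tall_pot, round_pot, squat_pot's own z axis and vertical below 0.06 rad and linear speed of each of small_lid, middle_lid, large_lid below 0.02 m/s and angular speed of each of small_lid, middle_lid, large_lid below 0.2 rad/s and horizontal distance between middle_lid and round_pot below 0.006 m and z of middle_lid in the frame of round_pot between 0.083 and 0.089 m and horizontal distance between large_lid and squat_pot below 0.006 m and z of large_lid in the frame of squat_pot between 0.073 and 0.079 m and distance of each of tall_pot, round_pot, squat_pot from where it was at the start of the episode below 0.04 m); the robot touches nothing.
It fails at once if the small lid is let go and falls (more than about 2 cm) (linear speed of small_lid above 0.6 m/s and contact force between the fingers and small_lid below 0.05 N).
It fails at once if the middle lid is let go and falls (more than about 2 cm) (linear speed of middle_lid above 0.6 m/s and contact force between the fingers and middle_lid below 0.05 N).
It fails at once if the large lid is let go and falls (more than about 2 cm) (linear speed of large_lid above 0.6 m/s and contact force between the fingers and large_lid below 0.05 N).
It fails at once if a pot is tipped (over 0.3 rad) (angle between any of tall_pot, round_pot, squat_pot's own z axis and vertical above 0.3 rad).
It fails at once if the cup, the rib or the plaster block is moved by more than 3 cm (distance of any of water_cup, wood_rib, plaster_block from where it was at the start of the episode above 0.03 m).
It also fails if it takes over 99 s, if anything falls off the work surface, if the arm or the gripper's body presses on something with over 40 N, if the wrist force passes 120 N, or if a joint passes its speed limit or range.

## Working session

There is one attempt and no reset: what is moved stays moved. The work goes in short steps, Python scripts to look and compute and a shell command to move; the robot and the scene stay as the last step left them, time stands still between calls to the robot, and variables do not carry over. Pictures are saved under pics/ and viewed, and the job is handed in when it is done.

```bash
mkdir -p pics; ls; cat > h.py <<'E'
import numpy as np, cv2
from bench import arm, imaging, job_done
from scipy.spatial.transform import Rotation as R
def tool():
    s=arm.read_state(); T=np.eye(4); T[:3,:3]=R.from_quat(s['ee_rot']).as_matrix(); T[:3,3]=s['position']; return T
def shot(name):
    m=imaging.camera_model(name)
    T=np.array(m['T']) if 'T' in m else tool()@np.array(m['hand_eye'])
    im,d=imaging.get_image(name)
    np.savez('last_%s.npz'%name,im=im,d=d,T=T,k=[210/np.tan(np.radians(m['vfov']/2)),m['cx'],m['cy']])
    return im,d,T,m
def cloud(name):
    z=np.load('last_%s.npz'%name); d=z['d']; f,cx,cy=z['k']; v,u=np.mgrid[:420,:560]
    P=np.stack([(u-cx)/f*d,-(v-cy)/f*d,-d],-1)
    W=P@z['T'][:3,:3].T+z['T'][:3,3]; W[d==0]=np.nan
    return W,z['im']
E
python3 - <<'E'
from h import *
for n in ['scene','side','wrist']:
    im,d,T,m=shot(n); cv2.imwrite('pics/%s0.png'%n,im); print(n,{k:v for k,v in m.items()}, (d>0).mean())
print(arm.read_state(), arm.nose_length)
E
```

```text
pics
scene {'vfov': 45.892191239622505, 'cx': 278.96940165122754, 'cy': 207.42634523432812, 'T': array([[-6.92882471e-01,  3.85070446e-01, -6.09618433e-01,
        -1.80187894e+02],
       [-7.21050427e-01, -3.70502335e-01,  5.85503460e-01,
         6.59859181e+02],
       [-4.04974240e-04,  8.45250715e-01,  5.34369783e-01,
         7.36987773e+02],
       [ 0.00000000e+00,  0.00000000e+00,  0.00000000e+00,
         1.00000000e+00]])} 0.9955612244897959
side {'vfov': 54.54930147536322, 'cx': 285.094929305645, 'cy': 214.43499161728025, 'T': array([[-8.07533807e-01,  3.82123512e-01, -4.49300315e-01,
         1.54860405e+02],
       [-5.89479933e-01, -4.96956074e-01,  6.36826561e-01,
         5.28974192e+02],
       [ 2.00638812e-02,  7.79112496e-01,  6.26562973e-01,
         6.34101698e+02],
       [ 0.00000000e+00,  0.00000000e+00,  0.00000000e+00,
         1.00000000e+00]])} 0.9961054421768708
wrist {'vfov': 60.352652652622645, 'cx': 283.0002168260652, 'cy': 214.4804770537682, 'hand_eye': array([[ 9.99998958e-01, -1.10188149e-05,  1.44384543e-03,
        -4.45311432e-01],
       [ 4.
[... 270 characters left out ...]
ck': 0.15, 'joints': array([-9.71416781e-01,  3.85371251e-01,  6.94643580e-03, -3.24328651e-04,
       -1.19402202e+00, -2.58589667e-01]), 'joint_vel': array([-0.00047412, -0.00172903,  0.00446245,  0.0010364 , -0.00020593,
        0.00109454]), 'joint_efforts': array([-1.68252109e-04, -3.92678761e+01,  1.88581753e+01,  4.18863371e+00,
       -3.39262573e-03,  7.94376149e-06]), 'position': array([ 208.7974963 , -588.75270968,  303.08474902]), 'ee_rot': array([ 5.77009785e-01,  8.16736802e-01,  4.29211342e-04, -7.20796407e-04]), 'contact_force': array([1.14503073, 0.05263729, 0.37603269]), 'wrist_torque': array([-0.02343264, -0.03161637,  0.00349862]), 'gripper_width': 85.54941606345828} 72.6
```

View pics/scene0.png

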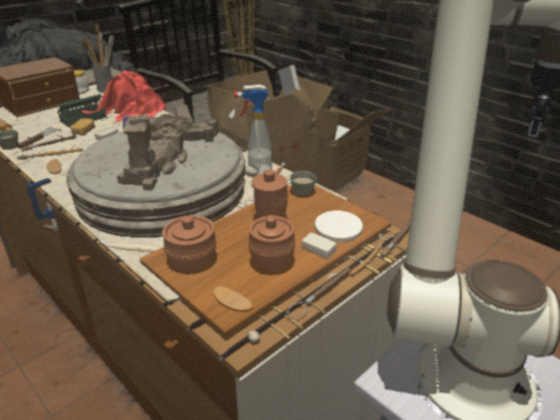

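View pics/side0.png

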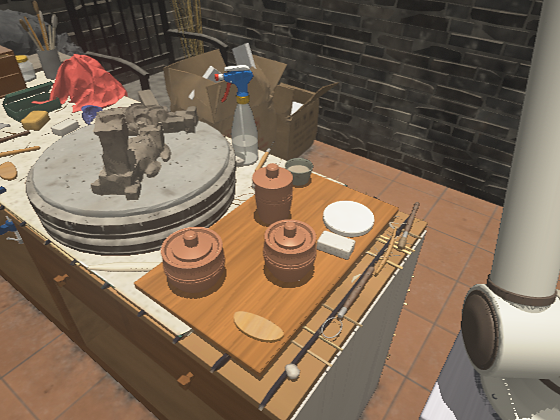

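View pics/wrist0.png

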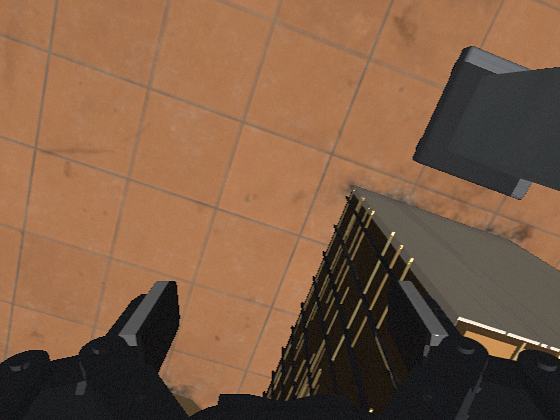

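The scene and side views both show the squat pot (scene ~190,245), the round pot (272,245), the tall pot (270,195), the bat (338,225), the block (320,243), the rib (232,298) and the cup (303,183). I'll take positions from the depth.

```bash
cat >> h.py <<'E'
def fitc(P):
    A=np.c_[2*P,np.ones(len(P))]; b=(P**2).sum(1)
    for _ in range(5):
        s=np.linalg.lstsq(A,b,rcond=None)[0]; r=np.sqrt(s[2]+s[0]**2+s[1]**2)
        e=np.abs(np.hypot(P[:,0]-s[0],P[:,1]-s[1])-r); k=e<max(1.5,2*np.median(e)); A,b,P=A[k],b[k],P[k]
    return s[:2],r,len(P)
E
python3 - <<'E'
from h import *
pts=dict(scene=dict(sq=(188,222),rd=(271,223),ta=(270,174),bat=(338,226),blk=(320,243),rib=(232,298),cup=(303,183),board=(220,270)),
 side=dict(sq=(193,235),rd=(290,228),ta=(272,170),bat=(348,217),blk=(335,245),rib=(258,326),cup=(299,170),board=(230,300)))
for n in pts:
    W,im=cloud(n)
    for k,(u,v) in pts[n].items(): print(n,k,np.round(W[v,u]))
    C=np.round(W[...,2])
    # bat
    u,v=pts[n]['bat']; c=W[v,u]
    m=(np.abs(W[...,2]-c[2])<5)&(np.hypot(W[...,0]-c[0],W[...,1]-c[1])<75)
    P=W[m]; print('bat z',np.median(P[:,2]), (P[:,:2].max(0)+P[:,:2].min(0))/2, P[:,:2].ptp(0) if hasattr(P,'ptp') else np.ptp(P[:,:2],axis=0))
    for k in ['sq','rd','ta']:
        u,v=pts[n][k]; c=W[v,u]
        m=(W[...,2]>c[2]-5)&(np.hypot(W[...,0]-c[0],W[...,1]-c[1])<30); P=W[m]
        hull=(P[:,:2].max(0)+P[:,:2].min(0))/2
        print(k,'knob top z',np.percentile(P[:,2],95),'centre',hull,np.ptp(P[:,:2],axis=0),len(P))
s=arm.read_state();print(R.from_quat(s['ee_rot']).as_matrix().round(3))
E
```

```text
scene sq [606. 180. 131.]
scene rd [470.  59. 138.]
scene ta [600. -59. 162.]
scene bat [nan nan nan]
scene blk [429. -58.  46.]
scene rib [440. 199.  31.]
scene cup [ 624. -203.   71.]
scene board [539. 154.  21.]
  return _methods._mean(a, axis=axis, dtype=dtype,
  ret = ret.dtype.type(ret / rcount)
Traceback (most recent call last):
ValueError: zero-size array to reduction operation maximum which has no identity
```

```bash
python3 - <<'E'
from h import *
z0=dict(sq=(606,180,136),rd=(470,59,146),ta=(600,-59,165))
for n in ['scene','side']:
    W,im=cloud(n)
    def sel(x,y,r,a,b): 
        m=(W[...,2]>a)&(W[...,2]<b)&(np.hypot(W[...,0]-x,W[...,1]-y)<r); return W[m]
    P=sel(400,-110,110,32,45); print(n,'bat',len(P),np.median(P,axis=0),P.min(0),P.max(0))
    for k,(x,y,z) in z0.items():
        P=sel(x,y,35,z-8,z+8); print(k,len(P),'top',np.percentile(P[:,2],[50,95]).round(1),((P.min(0)+P.max(0))/2).round(1)[:2],np.ptp(P[:,:2],axis=0).round(1))
    fx=cloud(n)
    M=np.zeros((400,450,3),np.uint8); x=W[...,0]; y=W[...,1]; zz=W[...,2]
    ok=np.isfinite(zz)&(x>300)&(x<700)&(y>-250)&(y<200+50)&(zz<200)
    r=(700-x[ok]).astype(int).clip(0,399); c=(250-y[ok]).astype(int)
    c=c.clip(0,449); M[r,c]=im[ok]
    big=cv2.dilate(M,np.ones((2,2))); cv2.imwrite('pics/top_%s.png'%n,cv2.resize(big,None,fx=1.45,fy=1.45))
s=arm.read_state();print(R.from_quat(s['ee_rot']).as_matrix().round(3))
E
```

```text
scene bat 1007 [ 444.41280328 -140.34901114   38.11401578] [ 394.87284727 -211.46360623   32.09926535] [506.46888586 -31.92973004  44.90829839]
sq 75 top [134.  137.1] [615.6 177.9] [25.  25.8]
rd 68 top [143.8 146.4] [479.   54.3] [19.6 21.5]
ta 65 top [162.6 165.8] [608.9 -62.9] [25.6 25.6]
side bat 1239 [ 446.39227781 -141.73643201   38.63174879] [ 397.50288375 -212.52897932   32.034468  ] [507.44880676 -35.29750015  44.76200384]
sq 129 top [134.9 137. ] [618.  174.2] [25.  24.5]
rd 103 top [144.4 147.1] [480.5  50.2] [22.3 23. ]
ta 95 top [163.4 166.1] [612.1 -65.6] [27.7 26.2]
[[-0.334  0.943 -0.001]
 [ 0.943  0.334  0.002]
 [ 0.002 -0.    -1.   ]]
```

View pics/top_side.png

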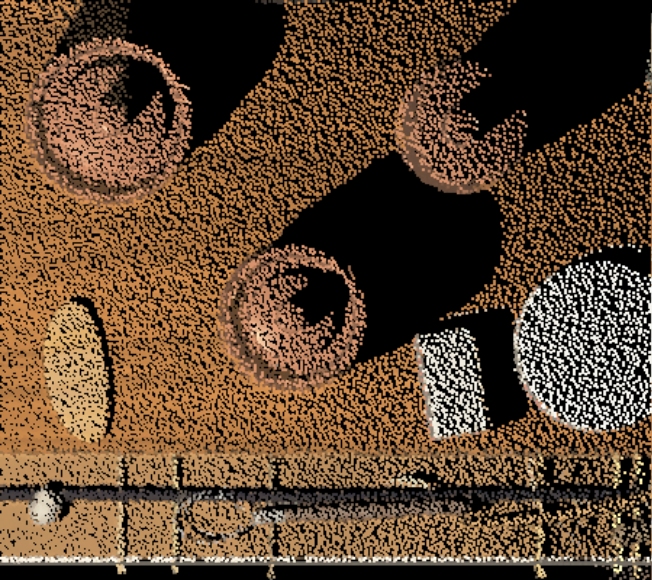

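```bash
python3 - <<'E'
from h import *
pot=dict(sq=(617,176,105,114),rd=(480,51,115,99),ta=(611,-65,127+4,90))
for n in ['scene','side']:
    W,im=cloud(n)
    for k,(x,y,z,dia) in pot.items():
        d=np.hypot(W[...,0]-x,W[...,1]-y)
        m=(np.abs(W[...,2]-z)<(2.5 if k!='ta' else 5))&(d>dia/2-8)&(d<dia/2+6)
        P=W[m][:,:2]
        # free circle and fixed outer radius
        from scipy.optimize import least_squares
        print(n,k,len(P),fitc(P))
    m=(W[...,2]>34)&(W[...,2]<42)&(W[...,1]<-90)&(W[...,1]>-225)&(W[...,0]>380)&(W[...,0]<540)
    P=W[m][:,:2].astype(np.float32); print('bat',cv2.minEnclosingCircle(P),P.min(0),P.max(0))
    m=(W[...,2]>42)&(W[...,2]<56)&(W[...,1]<-20)&(W[...,1]>-110)&(W[...,0]>380)&(W[...,0]<490)
    print('block',cv2.minAreaRect(W[m][:,:2].astype(np.float32)))
E
```

```text
scene sq 281 (array([615.55271078, 177.67292777]), np.float64(53.97398748268888), 247)
scene rd 255 (array([479.36123496,  51.09214011]), np.float64(46.29475144405661), 198)
scene ta 176 (array([611.87107806, -64.80508692]), np.float64(42.60441527147066), 100)
bat ((461.79046630859375, -161.48983764648438), 61.911521911621094) [ 400.78876 -220.00153] [ 520.1639  -100.63123]
block ((435.41790771484375, -59.02381896972656), (76.09638977050781, 46.12480545043945), 11.882288932800293)
side sq 575 (array([615.38214806, 176.32303895]), np.float64(53.49313600057794), 432)
side rd 424 (array([480.0052612 ,  49.48284834]), np.float64(46.33932371376452), 319)
side ta 153 (array([613.20390196, -67.63475949]), np.float64(44.280744275685045), 116)
bat ((460.80926513671875, -163.65286254882812), 60.6348762512207) [ 402.15497 -222.84853] [ 519.6995  -104.18981]
block ((438.32342529296875, -77.38336181640625), (74.07905578613281, 76.21744537353516), 8.085782051086426)
```

```bash
python3 -m crank '{"delta_pos":[[0,0,-0.02],[0,0,-0.02],[0,0,0]],"twist":[0.113,0.113,0.114]}' 0.6
```

```text
clock: 0.4
position: [209.2, -590.3, 348.1]
ee_rot: [0.709, 0.706, -0.002, 0.003]
contact_force: [-0.7, 0.1, 1.2]
gripper_width: 52.1
```

```bash
python3 -m crank '{"delta_pos":[[0.0308,0.0237,0],[0.0308,0.0237,0],[0.0308,0.0237,0],[0.0308,0.0237,0],[0.0308,0.0237,0],[0.0308,0.0237,0],[0.0308,0.0237,0],[0.0308,0.0237,0]],"twist":[0,0,0,0,0,0,0,0]}' && python3 -m crank '{"delta_pos":[[0.0308,0.0237,0],[0.0308,0.0237,0],[0.0308,0.0237,0],[0.0308,0.0237,0],[0.0308,0.0237,0],[0.0308,0.0237,0],[0.0308,0.0237,0],[0.0308,0.0237,0]],"twist":[0,0,0,0,0,0,0,0]}' && python3 -m crank '{"delta_pos":[[0.0308,0.0237,0],[0,0,0],[0,0,0]],"twist":[0,0,0]}'
cat > look.py <<'E'
import sys
from h import *
im,d,T,m=shot('wrist'); cv2.imwrite('pics/%s.png'%sys.argv[1],im)
s=arm.read_state(); print('clk',s['clock'],'pos',np.round(s['position'],1),'xax',tool()[:3,0].round(4),'zax',tool()[:3,2].round(4))
E
python3 look.py w1
```

```text
clock: 1.07
position: [398.9, -340.7, 343.8]
ee_rot: [0.707, 0.707, 0.0, -0.0]
contact_force: [0.5, -0.4, 0.2]
gripper_width: 51.5
clock: 1.73
position: [588.4, -94.1, 343.7]
ee_rot: [0.707, 0.707, -0.0, -0.0]
contact_force: [-0.2, -0.3, -0.2]
gripper_width: 51.4
clock: 1.98
position: [612.2, -63.2, 342.5]
ee_rot: [0.706, 0.708, -0.001, -0.001]
contact_force: [-0.6, -0.6, 0.2]
gripper_width: 51.3
clk 2.0333 pos [611.5 -64.3 343. ] xax [-2.1e-03  1.0e+00 -2.0e-04] zax [-1.8e-03 -2.0e-04 -1.0e+00]
```

View pics/w1.png

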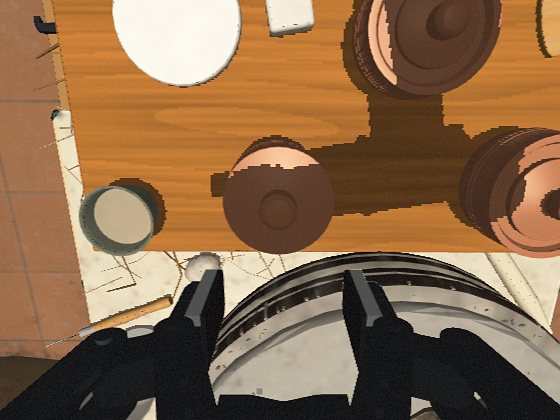

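The wrist view shows the tall pot's large lid at (279,198), with its knob at (278,209). The cup is at (120,217), the bat at (178,30), the round pot at (437,35) and the squat pot at (530,190). The wheel lies just beyond the board.

```bash
cat >> h.py <<'E'
def feat(W,x,y,z,rmax,dz=2.5):
    m=(np.abs(W[...,2]-z)<dz)&(np.hypot(W[...,0]-x,W[...,1]-y)<rmax); P=W[m]
    c,r=cv2.minEnclosingCircle(P[:,:2].astype(np.float32))
    return np.round(P[:,:2].mean(0),1),np.round(np.median(P[:,2]),1),np.round((P[:,:2].min(0)+P[:,:2].max(0))/2,1),np.round(c,1),round(r,1),len(P)
E
python3 - <<'E'
from h import *
W,im=cloud('wrist')
print('knob',feat(W,612,-66,165,20))
print('disc',feat(W,612,-66,137,60,3))
print('bat',feat(W,461,-163,38,70,3))
w=W[(W[...,0]>650)&(W[...,0]<800)&(np.abs(W[...,1])<120)]
for a in range(650,800,20):
    q=w[(w[:,0]>a)&(w[:,0]<a+20)]; 
    if len(q): print(a,np.percentile(q[:,2],[50,98]).round())
print('rd rim/knob',feat(W,480,50,146,20))
E
```

```text
knob (array([611.6, -67.7]), np.float64(165.2), array([612.1, -67.8]), array([612.1, -67.7]), 13.5, 913)
disc (array([609.3, -67.5]), np.float64(138.0), array([612.6, -67.7]), array([612.7, -67.5]), 45.1, 6965)
bat (array([ 478.4, -162.9]), np.float64(39.4), array([ 483.7, -163.8]), array([ 462.9, -163.8]), 59.8, 8740)
650 [ 23. 138.]
670 [23. 25.]
690 [ 53. 110.]
710 [108. 131.]
730 [110. 132.]
750 [128. 132.]
770 [131. 133.]
790 [132. 133.]
rd rim/knob (array([481.6,  48.8]), np.float64(146.0), array([481.8,  49. ]), array([481.5,  49.2]), 11.5, 878)
```

```bash
python3 -m crank '{"delta_pos":[[-0.0038,0,0.02],[0,0,0.032],[0,0,0.032],[0,0,0.025],[0,0,0.015],[0,0,0],[0,0,0]],"twist":[0,0,0,0,0,0,0]}'; python3 look.py w2
```

```text
clock: 2.62
position: [610.8, -70.0, 219.8]
ee_rot: [0.707, 0.707, -0.001, -0.0]
contact_force: [-0.0, -0.7, 0.7]
gripper_width: 51.3
clk 2.6667 pos [611.6 -69.8 221.2] xax [-0.e+00  1.e+00 -5.e-04] zax [ 1.7e-03 -5.0e-04 -1.0e+00]
```

View pics/w2.png

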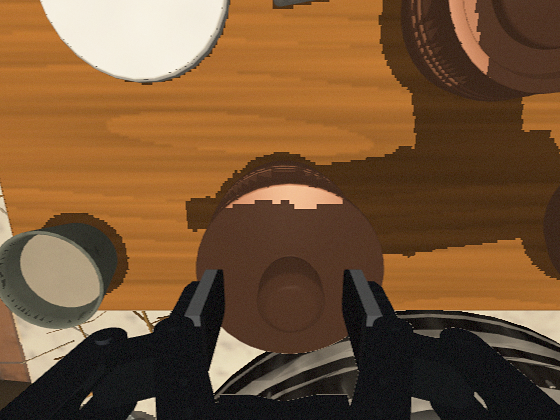

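```bash
python3 - <<'E'
from h import *
W,im=cloud('wrist')
print('knob',feat(W,612,-66,165,18))
# fingers in tool frame
z=np.load('last_wrist.npz'); s=arm.read_state(); print(s['position'].round(1))
T=np.linalg.inv(tool()); V=W@T[:3,:3].T+T[:3,3]
m=(np.abs(V[...,1])<15)&(np.abs(V[...,0])<50)&(np.abs(V[...,0])>18)&(V[...,2]>20)&(V[...,2]<80)
for sgn in (1,-1):
    q=V[m&(V[...,0]*sgn>0)]; print(len(q),q.min(0).round(1),q.max(0).round(1)); 
    for a in range(20,84,6):
        k=q[(q[:,2]>a)&(q[:,2]<a+6)]
        if len(k): print(a,k[:,0].min().round(1),k[:,0].max().round(1),len(k))
E
```

```text
knob (array([610.8, -67.6]), np.float64(165.3), array([611.9, -67.6]), array([611.9, -67.8]), 13.6, 2709)
[611.6 -69.8 221.2]
3965 [ 18. -15.  20.] [50.  10.5 80. ]
20 24.9 50.0 968
26 24.5 47.1 534
32 24.5 38.3 523
38 24.5 38.5 500
44 24.6 38.3 452
50 24.5 38.6 392
56 24.6 38.5 343
62 24.6 37.1 190
68 24.7 25.0 16
74 18.0 24.2 47
3842 [-50. -15.  20.] [-19.   10.8  80. ]
20 -50.0 -26.5 892
26 -48.2 -26.2 550
32 -39.6 -26.0 509
38 -40.1 -26.1 513
44 -40.0 -26.0 448
50 -40.0 -26.1 382
56 -40.0 -26.1 327
62 -38.0 -26.2 199
68 -26.6 -26.3 18
74 -22.0 -19.0 4
```

```bash
python3 -m crank '{"delta_pos":[[0.0025,0,0.003],[0,0,0.003],[0,0,0],[0,0,0]],"twist":[0,0,0,0]}' &&  python3 -m crank '{"delta_pos":[[0,0,0],[0,0,0],[0,0,0],[0,0,0],[0,0,0],[0,0,0]],"twist":[0,0,0,0,0,0]}' 0 && python3 -c "
from h import *
s=arm.read_state();print(s['position'],s['contact_force'],s['wrist_torque'])"
```

```text
clock: 3.0
position: [611.5, -66.3, 214.4]
ee_rot: [0.707, 0.707, 0.0, 0.0]
contact_force: [0.0, -0.4, 0.4]
gripper_width: 51.3
clock: 3.5
position: [611.7, -66.6, 214.5]
ee_rot: [0.707, 0.707, 0.0, 0.0]
contact_force: [-0.1, -1.6, 3.2]
gripper_width: 25.8
[611.68646087 -66.57849689 214.48418086] [-0.10239278 -1.62963325  3.1641927 ] [-0.26519366  0.06376729 -0.0132147 ]
```

```bash
python3 -m crank '{"delta_pos":[[0,0,0],[0,0,-0.004],[0,0,-0.006],[0,0,-0.01],[0,0,-0.01],[0,0,0],[0,0,0]],"twist":[0,0,0,0,0,0,0]}' && python3 look.py w3
```

```text
clock: 4.08
position: [611.7, -66.2, 245.0]
ee_rot: [0.707, 0.707, 0.001, 0.001]
contact_force: [-0.8, -0.4, -1.2]
gripper_width: 25.7
clk 4.1333 pos [611.3 -66.3 244.2] xax [-6.e-04  1.e+00  5.e-04] zax [ 6.e-04  5.e-04 -1.e+00]
```

View pics/w3.png

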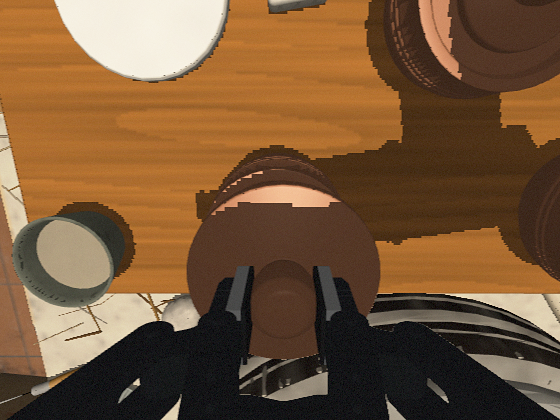

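The large lid is held: its disc is at (284,270), with the pads either side of the knob at (284,293). I'll measure how it sits in the grip.

```bash
cat > held.py <<'E'
import sys
from h import *
r=float(sys.argv[1]); W,im=cloud('wrist'); z=np.load('last_wrist.npz')
# camera->tool
m=imaging.camera_model('wrist'); T=np.array(m['hand_eye']); Ti=T@np.linalg.inv(z['T']); V=W@Ti[:3,:3].T+Ti[:3,3]
k=(np.hypot(V[...,0],V[...,1])<10)&(V[...,2]>42)&(V[...,2]<70); P=V[k]; zt=np.percentile(P[:,2],5); P=P[P[:,2]<zt+4]
print('knob top z',zt.round(1),'xy',((P[:,:2].min(0)+P[:,:2].max(0))/2).round(1))
q=V[(V[...,2]>72)&(V[...,2]<92)&(np.hypot(V[...,0],V[...,1])<r+6)&(np.hypot(V[...,0],V[...,1])>r*0.55)]
A=np.c_[q[:,:2],np.hypot(q[:,0],q[:,1]),np.ones(len(q))]
for _ in range(4):
    s=np.linalg.lstsq(A,q[:,2],rcond=None)[0]; e=np.abs(A@s-q[:,2]); g=e<2.5*np.median(e)+.3; A,q=A[g],q[g]
print('disc tilt',s[:2].round(3),'edge top z',(s[2]*r+s[3]).round(1),'n',len(q))
print('disc enclosing',cv2.minEnclosingCircle(q[:,:2].astype(np.float32)))
E
python3 held.py 45
```

```text
knob top z 47.8 xy [-0.2 -0. ]
disc tilt [ 0.005 -0.004] edge top z 78.2 n 13123
disc enclosing ((-0.6109055876731873, 0.9146188497543335), 45.28388977050781)
```

```bash
python3 -m crank '{"delta_pos":[[-0.0195,-0.0298,0],[-0.0195,-0.0298,0],[-0.0195,-0.0298,0],[-0.0195,-0.0298,0],[-0.0195,-0.0298,0],[0,0,0.02],[0,0,0.03],[0,0,0.03]],"twist":[0,0,0,0,0,0,0,0]}' && python3 -m crank '{"delta_pos":[[0,0,0.02],[0,0,0],[0,0,0]],"twist":[0,0,0]}'; python3 look.py w4
```

```text
clock: 4.8
position: [462.2, -164.5, 164.1]
ee_rot: [0.707, 0.707, 0.001, 0.001]
contact_force: [-0.1, 0.0, -0.8]
gripper_width: 25.9
clock: 5.05
position: [462.1, -164.1, 143.2]
ee_rot: [0.707, 0.707, -0.001, -0.001]
contact_force: [0.3, 0.0, -0.2]
gripper_width: 25.7
clk 5.1 pos [ 463.1 -164.1  144.5] xax [-1.4e-03  1.0e+00 -5.0e-04] zax [ 5.e-04 -5.e-04 -1.e+00]
```

View pics/w4.png

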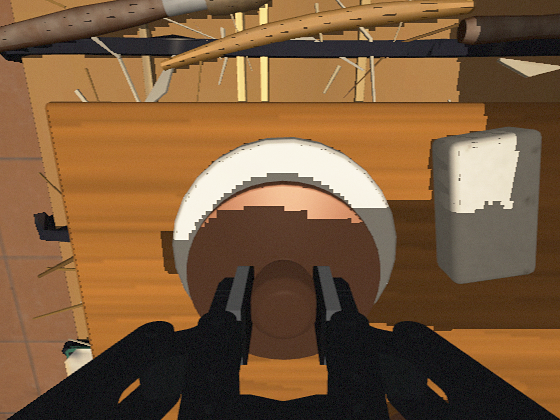

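The lid is centred over the bat (bat 175–395, lid 187–380) and well clear of the block. Now I'll lower it gently.

```bash
python3 -m crank '{"delta_pos":[[0,0,0.008],[0,0,0.006],[0,0,0.002],[0,0,0]],"twist":[0,0,0,0]}' && python3 -m crank '{"delta_pos":[[0,0,0.001],[0,0,0.001],[0,0,0]],"twist":[0,0,0]}'
```

```text
clock: 5.43
position: [462.3, -164.0, 127.7]
ee_rot: [0.707, 0.707, -0.0, -0.0]
contact_force: [-0.2, -0.6, -1.1]
gripper_width: 25.7
clock: 5.68
position: [462.5, -164.0, 126.0]
ee_rot: [0.707, 0.707, 0.0, 0.0]
contact_force: [0.7, 0.5, -0.6]
gripper_width: 25.7
```

```bash
python3 -m crank '{"delta_pos":[[0,0,0.001],[0,0,0],[0,0,0]],"twist":[0,0,0]}' && python3 -m crank '{"delta_pos":[[0,0,0.001],[0,0,0],[0,0,0]],"twist":[0,0,0]}'
```

```text
clock: 5.93
position: [462.7, -164.1, 125.5]
ee_rot: [0.707, 0.707, 0.0, 0.0]
contact_force: [-1.6, 1.0, 3.3]
gripper_width: 25.3
clock: 6.18
position: [462.7, -164.1, 125.4]
ee_rot: [0.707, 0.708, 0.0, 0.0]
contact_force: [-3.9, 2.4, 11.6]
gripper_width: 24.9
```

```bash
python3 -m crank '{"delta_pos":[[0,0,0],[0,0,0],[0,0,0],[0,0,-0.01],[0,0,-0.03],[0,0,-0.04],[0,0,-0.04],[0,0,-0.04]],"twist":[0,0,0,0,0,0,0,0]}' 0.6 && python3 -m crank '{"delta_pos":[[0.035,0.0032,-0.015],[0.035,0.0032,0],[0.035,0.0032,0],[0.036,0.0032,0],[0.036,0.0031,0],[0.036,0.0031,0],[0,0,0],[0,0,0]],"twist":[0,0,0,0,0,0,0,0]}'; python3 look.py w5; python3 - <<'E'
from h import *
W,im=cloud('wrist')
print('small knob',feat(W,481,49,146,18))
for r in (2.5,1.5):
  d=np.hypot(W[...,0]-481,W[...,1]-49); m=(np.abs(W[...,2]-115)<r)&(d>36)&(d<56); print('round rim',fitc(W[m][:,:2]), feat(W,481,49,115,56,r))
print('large on bat',feat(W,463,-164,38+38,18), feat(W,463,-164,48,60))
E
```

```text
clock: 6.85
position: [462.0, -164.0, 285.3]
ee_rot: [0.707, 0.707, -0.0, -0.0]
contact_force: [1.3, 1.1, 0.2]
gripper_width: 51.3
clock: 7.52
position: [481.3, 50.7, 298.5]
ee_rot: [0.706, 0.709, -0.0, -0.0]
contact_force: [-0.3, 0.2, 0.2]
gripper_width: 51.1
clk 7.5667 pos [481.2  49.6 298.4] xax [-2.4e-03  1.0e+00 -4.0e-04] zax [-1.e-03 -4.e-04 -1.e+00]
small knob (array([480. ,  49.8]), np.float64(146.2), array([481.1,  50.1]), array([480.7,  50.1]), 11.5, 778)
round rim (array([479.80720884,  48.07522293]), np.float64(45.42827762528927), 3727) (array([478.6,  48.1]), np.float64(116.2), array([480.7,  47.9]), array([480.9,  48.2]), 49.7, 4387)
round rim (array([479.84934762,  48.25291939]), np.float64(45.15351760215069), 2295) (array([478.4,  49. ]), np.float64(115.9), array([480.7,  47.9]), array([480.9,  48.2]), 49.7, 2540)
large on bat (array([ 463.1, -162.5]), np.float64(76.4), array([ 463.5, -163.1]), array([ 463.8, -163.3]), 13.9, 759) (array([ 461.1, -159.5]), np.float64(48.9), array([ 464.3, -163.3]), array([ 464.5, -164. ]), 45.8, 4526)
```

View pics/w5.png

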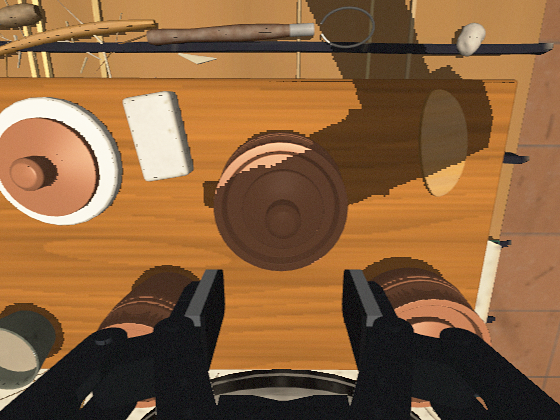

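The large lid lies flat on the bat at (48,165). The small lid's knob is at (282,217), centred between the fingers.

```bash
python3 -m crank '{"delta_pos":[[0,0,0.02],[0,0,0.03],[0,0,0.03],[0,0,0.015],[0,0,0.007],[0,0,0],[0,0,0]],"twist":[0,0,0,0,0,0,0]}' && python3 -m crank '{"delta_pos":[[0,0,0],[0,0,0],[0,0,0],[0,0,0],[0,0,0],[0,0,0],[0,0,0]],"twist":[0,0,0,0,0,0,0]}' 0
```

```text
clock: 8.15
position: [481.8, 48.4, 197.5]
ee_rot: [0.707, 0.707, 0.0, 0.0]
contact_force: [0.5, -0.3, -0.0]
gripper_width: 51.2
clock: 8.73
position: [482.1, 49.2, 198.5]
ee_rot: [0.707, 0.708, 0.001, 0.001]
contact_force: [-0.6, -0.5, 6.4]
gripper_width: 21.5
```

```bash
python3 -m crank '{"delta_pos":[[0,0,-0.004],[0,0,-0.01],[0,0,-0.025],[0,0,-0.035],[-0.004,0.03,-0.02],[-0.004,0.03,-0.01],[-0.004,0.03,-0.01],[-0.004,0.03,0]],"twist":[0,0,0,0,0,0,0,0]}' && python3 -m crank '{"delta_pos":[[0,0,0],[0,0,0],[0,0,0]],"twist":[0,0,0]}'; python3 look.py w6; python3 held.py 30; python3 - <<'E'
from h import *
W,im=cloud('wrist')
for r in (2.5,1.5):
  d=np.hypot(W[...,0]-612,W[...,1]+66); m=(np.abs(W[...,2]-127.5)<r)&(d>30)&(d<48); print('tall rim',fitc(W[m][:,:2]), feat(W,612,-66,127,50,r))
d=np.hypot(W[...,0]-612,W[...,1]+66); m=(np.abs(W[...,2]-120.5)<2.5)&(d<40);print('ledge',fitc(W[m][:,:2]), feat(W,612,-66,120.5,40,2.5))
E
```

```text
clock: 9.4
position: [603.1, 33.0, 314.0]
ee_rot: [0.707, 0.708, 0.002, 0.001]
contact_force: [-0.2, 0.5, -0.0]
gripper_width: 21.1
clock: 9.65
position: [600.6, 33.0, 310.0]
ee_rot: [0.707, 0.707, -0.001, -0.001]
contact_force: [0.1, 0.7, -0.9]
gripper_width: 21.1
clk 9.7 pos [600.3  33.1 310.4] xax [-9.e-04  1.e+00 -1.e-04] zax [-1.6e-03 -1.0e-04 -1.0e+00]
knob top z 51.0 xy [-0.1 -0.3]
disc tilt [0.01  0.017] edge top z 81.3 n 4958
disc enclosing ((-0.18041779100894928, -1.4349790811538696), 30.263723373413086)
tall rim (array([609.73386742, -69.11570616]), np.float64(38.257277835572296), 3071) (array([609.7, -71.2]), np.float64(128.2), array([610.5, -70. ]), array([610.9, -69.8]), 42.5, 3285)
tall rim (array([609.88540034, -69.18880553]), np.float64(38.26145639174327), 2289) (array([609.9, -71. ]), np.float64(127.8), array([610.5, -70.1]), array([610.9, -69.9]), 42.4, 1831)
ledge (array([611.00074525, -70.57039515]), np.float64(29.250048090787804), 2667) (array([610.5, -71.1]), np.float64(121.6), array([611.4, -66.9]), array([609.8, -66.6]), 38.8, 3510)
```

View pics/w6.png

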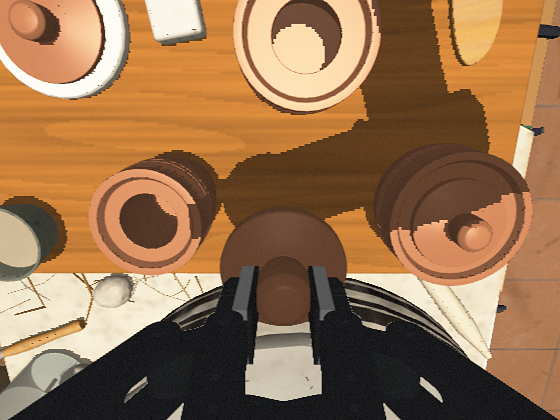

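```bash
python3 -m crank '{"delta_pos":[[-0.0342,0.0035,0],[-0.0342,0.0035,0],[-0.0342,0.0035,0.01],[0,0,0.03],[0,0,0.02],[0,0,0.01],[0,0,0],[0,0,0]],"twist":[0,0,0,0,0,0,0,0]}'; python3 look.py w7;  python3 held.py 30; python3 - <<'E'
from h import *
W,im=cloud('wrist')
d=np.hypot(W[...,0]-610.5,W[...,1]+69); m=(np.abs(W[...,2]-127)<2.5)&(d>30)&(d<50); P=W[m]; print(len(P), feat(W,610.5,-69,127,50), fitc(P[:,:2]))
E
```

```text
clock: 10.37
position: [611.8, -69.1, 241.7]
ee_rot: [0.706, 0.708, -0.0, 0.0]
contact_force: [1.2, 0.4, 0.8]
gripper_width: 21.4
clk 10.4167 pos [612.4 -69.  242.5] xax [-2.3e-03  1.0e+00 -4.0e-04] zax [ 2.5e-03 -4.0e-04 -1.0e+00]
knob top z 51.0 xy [ 0.1 -0.4]
disc tilt [0.01  0.016] edge top z 81.3 n 4903
disc enclosing ((-0.6140864491462708, -1.4156825542449951), 30.085769653320312)
3630 (array([590.9, -70.6]), np.float64(128.3), array([600.5, -70.3]), array([610.6, -70.1]), 42.1, 3630) (array([610.1187064 , -70.18402489]), np.float64(38.80707900529549), 2973)
```

View pics/w7.png

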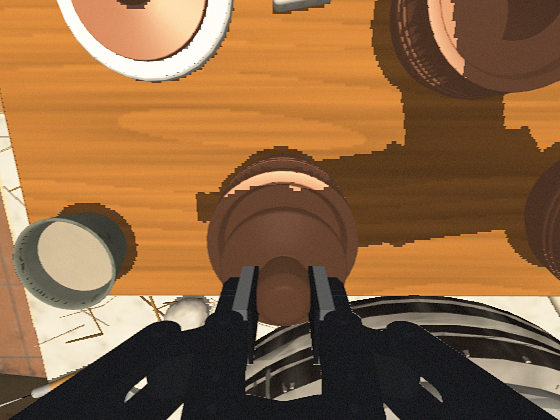

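Pot rim and held lid are nearly concentric (rim 207–357, lid 222–345). I'll make a sub-mm correction and lower it.

```bash
python3 -m crank '{"delta_pos":[[-0.0008,-0.0008,0.01],[0,0,0.01],[0,0,0.006],[0,0,0],[0,0,0]],"twist":[0,0,0,0,0]}' && python3 -m crank '{"delta_pos":[[0,0,0.002],[0,0,0.002],[0,0,0],[0,0,0]],"twist":[0,0,0,0]}'
```

```text
clock: 10.83
position: [610.9, -70.3, 214.3]
ee_rot: [0.707, 0.707, -0.001, -0.0]
contact_force: [-0.3, 0.4, -0.8]
gripper_width: 21.5
clock: 11.17
position: [611.1, -70.3, 211.0]
ee_rot: [0.707, 0.707, 0.0, 0.0]
contact_force: [0.1, -0.4, -1.3]
gripper_width: 21.3
```

```bash
python3 -m crank '{"delta_pos":[[0,0,0.001],[0,0,0],[0,0,0]],"twist":[0,0,0]}' && python3 -m crank '{"delta_pos":[[0,0,0.001],[0,0,0],[0,0,0]],"twist":[0,0,0]}'
```

```text
clock: 11.42
position: [611.2, -70.4, 210.6]
ee_rot: [0.707, 0.707, 0.0, 0.0]
contact_force: [-1.2, 0.9, 2.9]
gripper_width: 21.4
clock: 11.67
position: [611.2, -70.4, 210.6]
ee_rot: [0.707, 0.708, 0.0, 0.001]
contact_force: [-2.8, 0.1, 7.4]
gripper_width: 21.4
```

Contact came at the seated height (210.6 − 90 ≈ 120). I'll release it, rise, look, and move to the squat pot.

```bash
python3 -m crank '{"delta_pos":[[0,0,0],[0,0,0],[0,0,0],[0,0,-0.01],[0,0,-0.03],[0,0,-0.035],[0,0,-0.025],[0,0,0]],"twist":[0,0,0,0,0,0,0,0]}' 0.6; python3 look.py w8; python3 - <<'E'
from h import *
W,im=cloud('wrist')
print('small knob',feat(W,611,-70,158,18)); print('edge',feat(W,611,-70,128.5,33,2)); print('rim',feat(W,611,-70,127.5,50,2))
E
python3 -m crank '{"delta_pos":[[0.0352,0.0007,0],[0.0352,0.0007,0],[0.0352,0.0007,0],[0.0352,0.0007,0],[0.0352,0.0007,0],[0.0352,0.0007,0],[0.0353,0.0007,0],[0,0,0]],"twist":[0,0,0,0,0,0,0,0]}'; python3 look.py w9;  python3 - <<'E'
from h import *
W,im=cloud('wrist')
print('mid knob',feat(W,615,177,136,20)); print('rim',feat(W,615,177,105,60,2))
E
```

```text
clock: 12.33
position: [613.5, -70.6, 316.6]
ee_rot: [0.706, 0.708, 0.004, 0.005]
contact_force: [-0.1, 0.0, 0.7]
gripper_width: 51.7
clk 12.3833 pos [612.4 -70.3 313.4] xax [-1.1e-03  1.0e+00  4.0e-04] zax [ 8.4e-03  4.0e-04 -1.0e+00]
small knob (array([609.3, -71. ]), np.float64(158.1), array([609.9, -71.3]), array([609.9, -71.1]), 11.6, 759)
edge (array([604.7, -70.8]), np.float64(129.8), array([610.1, -71. ]), array([610.1, -71.1]), 30.0, 998)
rim (array([608.2, -70. ]), np.float64(128.3), array([610.5, -70.1]), array([610.7, -70.1]), 42.2, 3358)
clock: 13.05
position: [615.5, 181.5, 307.4]
ee_rot: [0.705, 0.709, -0.0, -0.001]
contact_force: [0.3, -0.8, -0.2]
gripper_width: 51.3
clk 13.1 pos [615.3 179.1 307.4] xax [-5.e-03  1.e+00 -6.e-04] zax [-2.1e-03 -6.0e-04 -1.0e+00]
mid knob (array([617.2, 174. ]), np.float64(136.2), array([617.7, 173.5]), array([617.5, 173.8]), 12.6, 817)
rim (array([614.2, 175.6]), np.float64(106.1), array([616.6, 175.3]), array([616.8, 175.2]), 57.1, 3807)
```

View pics/w8.png

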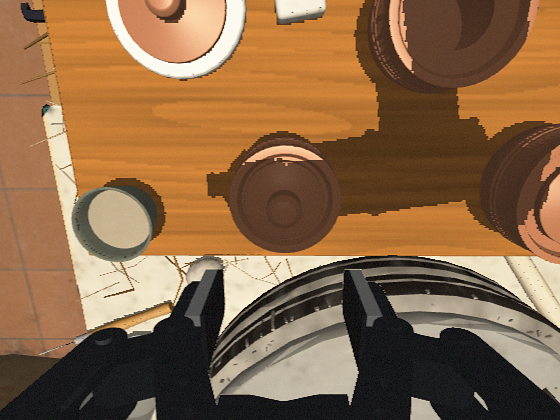

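View pics/w9.png

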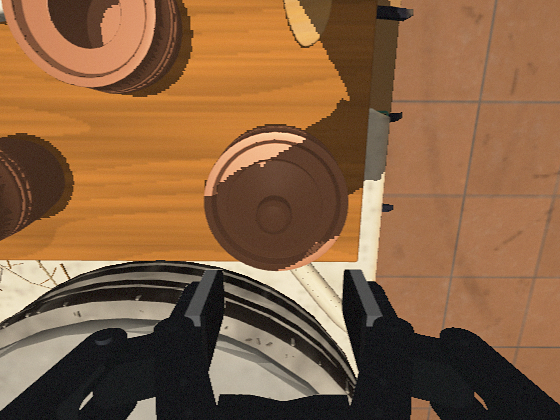

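The small lid is seated in the tall pot (knob at (284,207), z = 158 as expected). The middle lid on the squat pot has its knob at (273,215), slightly left of centre.

```bash
python3 -m crank '{"delta_pos":[[-0.0023,0.0005,0.02],[0,0,0.035],[0,0,0.03],[0,0,0.02],[0,0,0],[0,0,0]],"twist":[0,0,0,0,0,0]}'; python3 look.py w10;  python3 - <<'E'
from h import *
W,im=cloud('wrist')
print('mid knob',feat(W,616,175,136,20)); print('rim',feat(W,615,177,105,60,2))
E
```

```text
clock: 13.6
position: [616.1, 172.7, 202.9]
ee_rot: [0.707, 0.707, -0.002, -0.0]
contact_force: [0.3, 0.3, 0.7]
gripper_width: 51.5
clk 13.65 pos [617.  173.3 204.7] xax [-5.e-04  1.e+00 -4.e-04] zax [ 1.e-03 -4.e-04 -1.e+00]
mid knob (array([616.4, 173.9]), np.float64(136.2), array([617.5, 173.8]), array([617.4, 174. ]), 12.5, 2021)
rim (array([606.5, 175.9]), np.float64(106.1), array([616.5, 175.4]), array([616.9, 175.2]), 57.3, 7591)
```

View pics/w10.png

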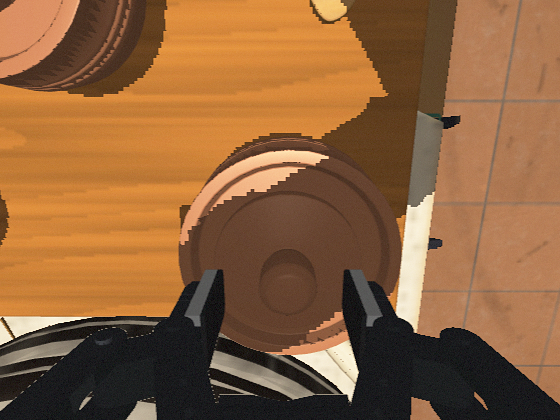

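```bash
python3 -m crank '{"delta_pos":[[0.001,0,0.008],[0,0,0.006],[0,0,0.002],[0,0,0],[0,0,0]],"twist":[0,0,0,0,0]}' && python3 -m crank '{"delta_pos":[[0,0,0],[0,0,0],[0,0,0],[0,0,0],[0,0,0],[0,0,0],[0,0,0]],"twist":[0,0,0,0,0,0,0]}' 0 && python3 -m crank '{"delta_pos":[[0,0,-0.004],[0,0,-0.01],[0,0,-0.025],[0,0,-0.035],[0,0,-0.03],[0,0,-0.01],[0,0,0],[0,0,0]],"twist":[0,0,0,0,0,0,0,0]}'; python3 look.py w11; python3 held.py 37.5;  python3 - <<'E'
from h import *
W,im=cloud('wrist')
print('round rim',feat(W,481,48,115,56,2)); 
E
```

```text
clock: 14.07
position: [616.4, 175.0, 188.1]
ee_rot: [0.707, 0.707, 0.0, 0.0]
contact_force: [0.6, -0.5, -0.4]
gripper_width: 51.2
clock: 14.65
position: [616.6, 175.0, 188.6]
ee_rot: [0.707, 0.707, 0.0, 0.0]
contact_force: [-0.9, 0.2, 4.4]
gripper_width: 23.4
clock: 15.32
position: [615.7, 174.9, 301.3]
ee_rot: [0.707, 0.707, -0.0, -0.001]
contact_force: [-0.7, 0.5, -1.3]
gripper_width: 23.7
clk 15.3667 pos [615.4 174.7 299.9] xax [-3.e-04  1.e+00 -7.e-04] zax [-3.6e-03 -7.0e-04 -1.0e+00]
knob top z 51.1 xy [0.1 0. ]
disc tilt [ 0.005 -0.011] edge top z 81.3 n 7824
disc enclosing ((-0.37408578395843506, 1.6436843872070312), 37.762489318847656)
round rim (array([506.9,  46.2]), np.float64(116.0), array([503.6,  48.3]), array([480.9,  48.3]), 49.9, 2460)
```

View pics/w11.png

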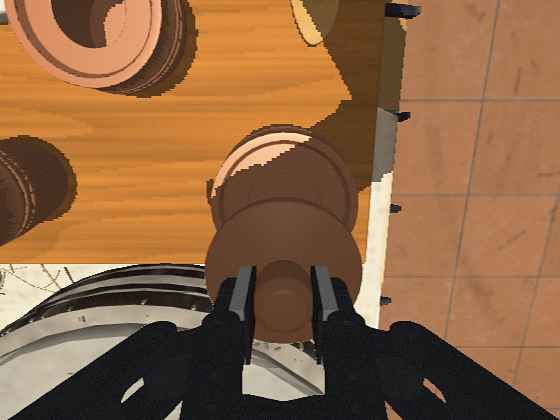

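The middle lid is held level above the squat pot (disc centred near (284,270)). Next I'll move to the round pot.

```bash
python3 -m crank '{"delta_pos":[[-0.0254,-0.027,0],[-0.0254,-0.027,0],[-0.0254,-0.027,0],[-0.0254,-0.027,0],[-0.0254,-0.027,0.01],[0,0,0.03],[0,0,0.02],[0,0,0.005]],"twist":[0,0,0,0,0,0,0,0]}'; python3 -m crank '{"delta_pos":[[0,0,0],[0,0,0],[0,0,0]],"twist":[0,0,0]}'; python3 look.py w12;  python3 held.py 37.5; python3 - <<'E'
from h import *
W,im=cloud('wrist')
d=np.hypot(W[...,0]-481,W[...,1]-48); m=(np.abs(W[...,2]-115)<2)&(d>40)&(d<54); print(feat(W,481,48,115,56,2), fitc(W[m][:,:2]))
E
```

```text
clock: 16.03
position: [478.0, 46.3, 232.2]
ee_rot: [0.707, 0.707, -0.005, -0.003]
contact_force: [-1.3, 0.1, -1.3]
gripper_width: 23.4
clock: 16.28
position: [482.3, 48.2, 237.5]
ee_rot: [0.707, 0.708, 0.0, 0.0]
contact_force: [0.3, 0.2, -0.5]
gripper_width: 22.9
clk 16.3333 pos [482.3  48.3 237.7] xax [-1.2e-03  1.0e+00  4.0e-04] zax [ 1.6e-03  5.0e-04 -1.0e+00]
knob top z 50.9 xy [ 0.1 -0. ]
disc tilt [ 0.005 -0.012] edge top z 81.2 n 7858
disc enclosing ((-0.949363648891449, 1.4241777658462524), 37.75336456298828)
(array([454.6,  49.1]), np.float64(116.1), array([464.1,  48.1]), array([480.3,  48.1]), 49.4, 3358) (array([479.84932929,  48.05675379]), np.float64(45.599321424968664), 3164)
```

View pics/w12.png

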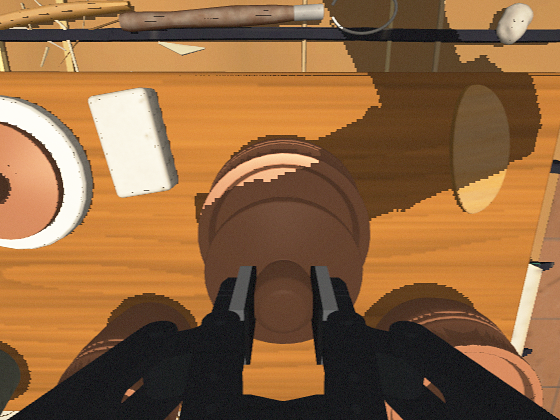

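```bash
python3 -m crank '{"delta_pos":[[0.0003,-0.002,0.012],[0,0,0.014],[0,0,0.008],[0,0,0.002],[0,0,0],[0,0,0]],"twist":[0,0,0,0,0,0]}' && python3 -m crank '{"delta_pos":[[0,0,0.0015],[0,0,0.001],[0,0,0],[0,0,0]],"twist":[0,0,0,0]}'
```

```text
clock: 16.83
position: [480.0, 48.3, 201.5]
ee_rot: [0.707, 0.708, 0.0, 0.0]
contact_force: [-0.0, -0.2, -1.3]
gripper_width: 23.3
clock: 17.17
position: [479.5, 48.1, 198.6]
ee_rot: [0.707, 0.707, 0.0, 0.0]
contact_force: [-0.3, -0.1, -1.8]
gripper_width: 23.4
```

```bash
python3 -m crank '{"delta_pos":[[0,0,0.001],[0,0,0],[0,0,0]],"twist":[0,0,0]}' && python3 -m crank '{"delta_pos":[[0,0,0.001],[0,0,0],[0,0,0]],"twist":[0,0,0]}'
```

```text
clock: 17.42
position: [479.5, 48.1, 198.6]
ee_rot: [0.707, 0.708, 0.0, 0.0]
contact_force: [-2.3, 0.5, 5.6]
gripper_width: 23.3
clock: 17.67
position: [479.5, 48.1, 198.5]
ee_rot: [0.707, 0.708, 0.0, 0.0]
contact_force: [-5.8, 1.2, 11.8]
gripper_width: 23.3
```

```bash
python3 -m crank '{"delta_pos":[[0,0,0],[0,0,0],[0,0,0],[0,0,-0.01],[0,0,-0.03],[0,0,-0.035],[0,0,-0.025],[0,0,0]],"twist":[0,0,0,0,0,0,0,0]}' 0.6; python3 -m crank '{"delta_pos":[[0,0,0],[0,0,0]],"twist":[0,0]}'; python3 look.py w13; python3 - <<'E'
from h import *
W,im=cloud('wrist')
print('mid knob',feat(W,481,48,146,18)); print('edge',feat(W,481,48,116.5,41,1.5)); print('rim',feat(W,481,48,115.5,56,2))
print('large knob',feat(W,463,-163,76,20)); 
E
```

```text
clock: 18.33
position: [482.0, 48.7, 302.1]
ee_rot: [0.706, 0.708, 0.005, 0.003]
contact_force: [0.6, 0.0, 0.5]
gripper_width: 51.2
clock: 18.5
position: [478.9, 47.9, 295.5]
ee_rot: [0.707, 0.707, -0.001, -0.001]
contact_force: [0.2, 0.3, -0.2]
gripper_width: 51.2
clk 18.55 pos [478.8  47.9 295.1] xax [-4.e-04  1.e+00 -7.e-04] zax [-2.7e-03 -7.0e-04 -1.0e+00]
mid knob (array([480.4,  47.7]), np.float64(146.3), array([481.2,  47.7]), array([480.8,  47.8]), 12.6, 956)
edge (array([475.7,  48.5]), np.float64(117.5), array([482.7,  47.7]), array([482.7,  47.2]), 38.9, 1109)
rim (array([477.7,  48.1]), np.float64(116.3), array([480.8,  48. ]), array([480.9,  48.1]), 49.7, 4428)
large knob (array([ 463.2, -162.7]), np.float64(76.5), array([ 464.1, -163.7]), array([ 463.5, -163.7]), 13.7, 746)
```

View pics/w13.png

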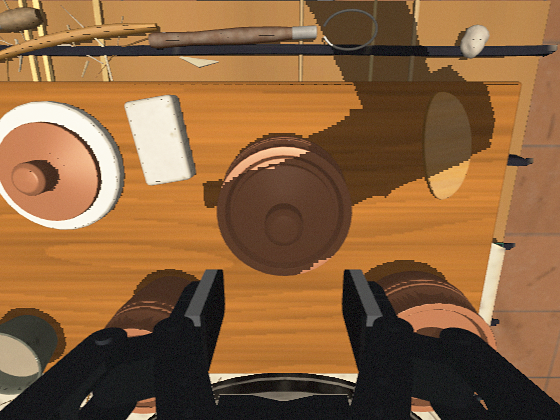

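The middle lid is seated in the round pot (knob at (284,222), z 146.3 against 146). On to the bat for the large lid.

```bash
python3 -m crank '{"delta_pos":[[-0.0352,-0.0026,0],[-0.0352,-0.0026,0],[-0.0352,-0.0026,0],[-0.0352,-0.0026,0],[-0.0352,-0.0026,0.01],[-0.0352,-0.0026,0.03],[0,0,0.035],[0,0,0.035]],"twist":[0,0,0,0,0,0,0,0]}' && python3 -m crank '{"delta_pos":[[0,0,0.025],[0,0,0.01],[0,0,0],[0,0,0]],"twist":[0,0,0,0]}'; python3 look.py w14;  python3 - <<'E'
from h import *
W,im=cloud('wrist')
print('large knob',feat(W,463,-163,76,20)); 
E
```

```text
clock: 19.22
position: [463.3, -161.4, 187.4]
ee_rot: [0.708, 0.706, -0.0, -0.0]
contact_force: [0.2, 1.3, -1.1]
gripper_width: 51.1
clock: 19.55
position: [463.7, -159.7, 153.1]
ee_rot: [0.707, 0.707, -0.001, -0.001]
contact_force: [0.4, -1.9, 0.1]
gripper_width: 51.3
clk 19.6 pos [ 464.4 -159.6  154.2] xax [-1.2e-03  1.0e+00 -3.0e-04] zax [-8.e-04 -3.e-04 -1.e+00]
large knob (array([ 462.3, -164.5]), np.float64(76.3), array([ 463.4, -164.4]), array([ 463.3, -164.6]), 13.4, 2168)
```

View pics/w14.png

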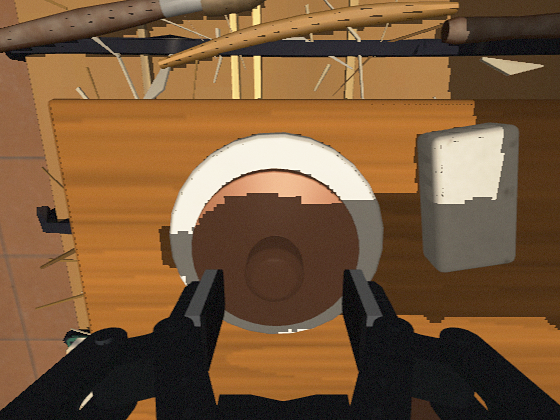

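Knob at column 275 against a finger midpoint of 284, so I'll shift −4 mm and go down.

```bash
python3 -m crank '{"delta_pos":[[-0.004,-0.0005,0.008],[0,0,0.01],[0,0,0.006],[0,0,0.002],[0,0,0],[0,0,0]],"twist":[0,0,0,0,0,0]}' && python3 -m crank '{"delta_pos":[[0,0,0],[0,0,0],[0,0,0],[0,0,0],[0,0,0],[0,0,0],[0,0,0]],"twist":[0,0,0,0,0,0,0]}' 0 && python3 -m crank '{"delta_pos":[[0,0,-0.004],[0,0,-0.01],[0,0,-0.025],[0,0,-0.035],[0,0,-0.035],[0,0,-0.03],[0,0,-0.02],[0,0,0]],"twist":[0,0,0,0,0,0,0,0]}'; python3 look.py w15; python3 held.py 45
```

```text
clock: 20.1
position: [464.0, -163.6, 128.8]
ee_rot: [0.707, 0.707, 0.0, 0.0]
contact_force: [-0.1, -0.3, 0.5]
gripper_width: 51.0
clock: 20.68
position: [464.1, -163.6, 129.3]
ee_rot: [0.707, 0.708, 0.0, 0.001]
contact_force: [-1.0, 1.3, 5.4]
gripper_width: 25.5
clock: 21.35
position: [465.5, -163.9, 292.3]
ee_rot: [0.707, 0.708, 0.003, 0.004]
contact_force: [-0.2, -0.2, -0.9]
gripper_width: 25.4
clk 21.4 pos [ 464.3 -163.5  289.5] xax [-6.e-04  1.e+00  2.e-04] zax [ 5.3e-03  2.0e-04 -1.0e+00]
knob top z 51.5 xy [0.1 0. ]
disc tilt [0.002 0.001] edge top z 82.0 n 13174
disc enclosing ((-0.5047612190246582, -0.2267742156982422), 45.206626892089844)
```

```bash
python3 -m crank '{"delta_pos":[[0.0339,0.0153,0],[0.0339,0.0153,0],[0.0339,0.0153,0],[0.0339,0.0153,0],[0.0339,0.0153,0],[0.0339,0.0153,0],[0.0339,0.0153,0],[0.0339,0.0153,0]],"twist":[0,0,0,0,0,0,0,0]}' && python3 -m crank '{"delta_pos":[[0.0339,0.0153,0],[0.0338,0.0153,0],[0,0,0.02],[0,0,0.03],[0,0,0.01],[0,0,0],[0,0,0]],"twist":[0,0,0,0,0,0,0]}'; python3 look.py w16; python3 held.py 45; python3 - <<'E'
from h import *
W,im=cloud('wrist')
d=np.hypot(W[...,0]-616.7,W[...,1]-175.3); m=(np.abs(W[...,2]-105.5)<2)&(d>47)&(d<62); print(feat(W,616.7,175.3,105.5,62,2), fitc(W[m][:,:2]))
E
```

```text
clock: 22.07
position: [585.4, 109.3, 284.9]
ee_rot: [0.707, 0.707, -0.002, -0.001]
contact_force: [0.7, -1.3, -1.4]
gripper_width: 25.0
clock: 22.65
position: [616.2, 174.9, 226.3]
ee_rot: [0.707, 0.707, -0.002, -0.0]
contact_force: [0.7, 0.3, -0.2]
gripper_width: 25.0
clk 22.7 pos [616.9 175.1 227.9] xax [-7.e-04  1.e+00 -4.e-04] zax [ 7.e-04 -4.e-04 -1.e+00]
knob top z 51.6 xy [ 0. -0.]
disc tilt [0.002 0.001] edge top z 82.0 n 13218
disc enclosing ((-0.6751545667648315, -0.12334027141332626), 45.30569076538086)
(array([582.2, 177.4]), np.float64(106.3), array([595.6, 175.2]), array([616.5, 175.3]), 56.9, 3973) (array([616.44495887, 175.28389611]), np.float64(53.867971660130685), 3323)
```

View pics/w16.png

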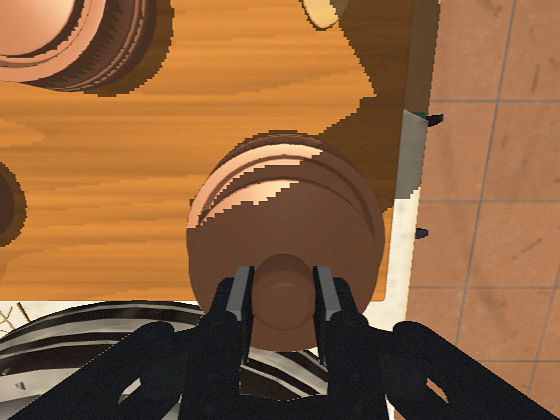

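The lid is concentric with the pot mouth to within about 1 mm, so I'll lower it.

```bash
python3 -m crank '{"delta_pos":[[0.0005,-0.0002,0.012],[0,0,0.014],[0,0,0.008],[0,0,0.002],[0,0,0],[0,0,0]],"twist":[0,0,0,0,0,0]}' && python3 -m crank '{"delta_pos":[[0,0,0.0015],[0,0,0.001],[0,0,0],[0,0,0]],"twist":[0,0,0,0]}'
```

```text
clock: 23.2
position: [616.9, 176.0, 192.6]
ee_rot: [0.707, 0.707, 0.001, 0.0]
contact_force: [0.2, 0.3, -1.7]
gripper_width: 24.9
clock: 23.53
position: [616.5, 176.1, 189.4]
ee_rot: [0.707, 0.707, 0.0, 0.0]
contact_force: [0.1, -0.5, 0.2]
gripper_width: 25.5
```

```bash
python3 -m crank '{"delta_pos":[[0,0,0.001],[0,0,0],[0,0,0]],"twist":[0,0,0]}' && python3 -m crank '{"delta_pos":[[0,0,0.0007],[0,0,0],[0,0,0]],"twist":[0,0,0]}'
```

```text
clock: 23.78
position: [616.5, 176.1, 189.3]
ee_rot: [0.707, 0.708, 0.001, 0.0]
contact_force: [-2.8, 0.3, 6.2]
gripper_width: 25.0
clock: 24.03
position: [616.5, 176.1, 189.3]
ee_rot: [0.707, 0.708, 0.001, 0.001]
contact_force: [-3.8, 1.1, 7.9]
gripper_width: 25.7
```

```bash
python3 -m crank '{"delta_pos":[[0,0,0],[0,0,0],[0,0,0],[0,0,-0.01],[0,0,-0.03],[0,0,-0.035],[0,0,-0.035],[0,0,0]],"twist":[0,0,0,0,0,0,0,0]}' 0.6; python3 -m crank '{"delta_pos":[[0,0,0],[0,0,0],[0,0,0]],"twist":[0,0,0]}'; python3 look.py w17; python3 - <<'E'
from h import *
W,im=cloud('wrist')
print('large knob',feat(W,616.5,175.5,136,20)); print('rim',feat(W,616.5,175.3,105.5,62,2))
E
python3 -m crank '{"delta_pos":[[-0.0385,-0.006,0],[-0.0385,-0.006,0],[-0.0385,-0.006,0],[0,0,0],[0,0,0]],"twist":[0,0,0,0,0]}'; python3 look.py w18; python3 - <<'E'
from h import *
for n in ['side','wrist']:
    if n=='side': im,*_=shot(n); cv2.imwrite('pics/side1.png',im)
    W,im=cloud(n); print(n)
    for k,x,y,zk,zr,R0 in [('large/sq',616.5,175.3,136,105,60),('mid/rd',481,48,146,115,53),('small/ta',610.5,-70,158,127,46)]:
        print(k,'knob',feat(W,x,y,zk,18)[1:5],'rim',feat(W,x,y,zr+.5,R0,2)[2:5])
E
```

```text
clock: 24.7
position: [619.2, 176.6, 306.8]
ee_rot: [0.706, 0.708, 0.007, 0.004]
contact_force: [-0.1, 0.4, 1.8]
gripper_width: 51.0
clock: 24.95
position: [615.8, 175.7, 296.0]
ee_rot: [0.707, 0.707, -0.001, -0.0]
contact_force: [-0.3, 1.2, 0.1]
gripper_width: 51.1
clk 25.0 pos [615.8 175.7 295.8] xax [-7.0e-04  1.0e+00 -1.2e-03] zax [-0.0026 -0.0012 -1.    ]
large knob (array([615.5, 175.8]), np.float64(136.2), array([615.8, 176. ]), array([615.8, 175.6]), 13.6, 1057)
rim (array([613. , 175.8]), np.float64(106.3), array([616.7, 175.4]), array([616.8, 175.2]), 57.2, 4968)
clock: 25.42
position: [597.8, 58.4, 296.4]
ee_rot: [0.708, 0.706, -0.001, -0.0]
contact_force: [0.1, 0.6, 0.1]
gripper_width: 51.0
clk 25.4667 pos [598.2  59.6 296.4] xax [ 7.e-04  1.e+00 -4.e-04] zax [-1.4e-03 -4.0e-04 -1.0e+00]
side
large/sq knob (np.float64(135.6), array([615.7, 176.2]), array([615.1, 176.6]), 13.1) rim (array([616.7, 175.2]), array([617.6, 176. ]), 58.3)
mid/rd knob (np.float64(145.4), array([480.6,  48.7]), array([481.8,  48.3]), 11.9) rim (array([481. ,  47.9]), array([482.2,  48.3]), 50.9)
small/ta knob (np.float64(157.8), array([608.4, -68.9]), array([608.2, -69.4]), 11.3) rim (array([611.4, -69.9]), array([611.1, -70.1]), 43.0)
wrist
large/sq knob (np.float64(136.1), array([616. , 174.5]), array([616. , 174.7]), 13.4) rim (array([616.9, 175.5]), array([616.4, 175.6]), 57.5)
mid/rd knob (np.float64(146.2), array([481.8,  47.9]), array([481.8,  47.8]), 12.7) rim (array([495.2,  48.2]), array([480.7,  48.1]), 49.5)
small/ta knob (np.float64(158.3), array([609.8, -70.2]), array([609.6, -70.1]), 11.6) rim (array([610.6, -70.3]), array([610.3, -70.2]), 42.6)
```

View pics/w18.png

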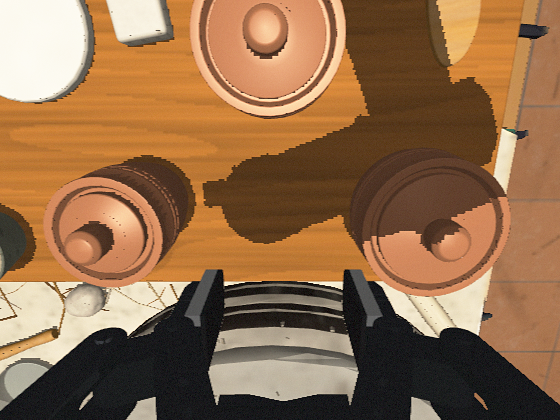

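View pics/side1.png

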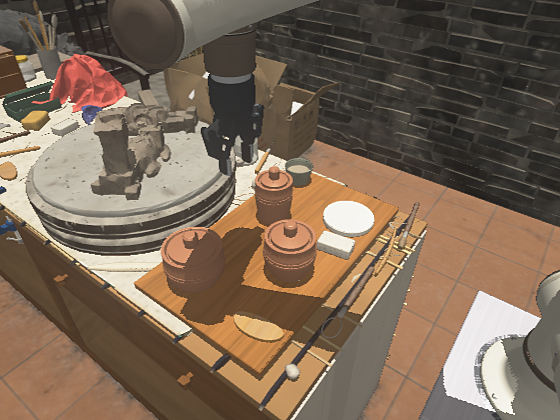

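All three lids are seated: knob tops are at 136, 146 and 158 mm and the wrist view puts every centre within about 1.5 mm. The bat is empty, the arm is clear, and the cup, rib and block appear untouched.

```bash
python3 -c "
from bench import job_done
print(job_done())"
```

```text
the job is handed in; nothing more can be done
None
```

I moved the large lid from the tall pot to the bat, the small lid from the round pot to the tall pot, the middle lid from the squat pot to the round pot, and the large lid from the bat to the squat pot. Each lid was lowered until contact was felt, with at most about 12 N on the wrist, before I let it go. The job was handed in at about 25.5 s.

**Last checks:**
- **Height:** knob tops were 136.1, 146.2 and 158.3 mm from the wrist camera, against an expected 136, 146 and 158 mm.
- **Centring:** the wrist camera puts each lid within about 1.5 mm of its pot's centre. The side camera disagreed for the small lid, reading about 3 mm off. It sees the knob only obliquely, and close up the wrist camera put the lid within about 1 mm of the pot's centre, so I went with that.
- **Level:** I did not measure tilt after placing the lids. In the grip each was within 0.02 rad of level, and the final pictures show them flat.
- **Surroundings:** pot positions held to within 1–2 mm over the run, apart from the tall pot. Its rim was hidden at the start, so I have no starting position for it. The cup, rib and block look undisturbed in the pictures, though I did not measure them again.
- **Robot:** the arm stood clear with the gripper empty at hand-in.

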